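# Put the lamp and three reagent bottles away after a lamp change

### The arm

A 7-joint arm with a two-finger parallel gripper is mounted at the origin on a cart in front of the work surface, level with it; the furniture and walls round the work are solid. World frame = base frame: x ahead of the robot, y to its left, z up, the work surface at z = 0. Lengths are in m, angles in rad, forces in N, time in s.
With the tool pointing down it reaches from about 0.4 to 0.875 m from the base axis. Payload 19.3 kg.
Tool frame: the origin (TCP) lies midway between the tips of the shut fingers; the grasp point (between the pads) lies 19 mm behind it; z points along the fingers, y is the line along which they close (so a half turn about z gives the same grasp; the last joint's range is limited). The gripper opens to 85 mm and grips with 20 to 120 N. Pads are 22 mm wide; open, the fingers measure 114 mm over their backs; the gripper's body (76 mm by 85 mm) begins 54 mm behind the grasp point. The pads swing forward as they close: fully open they stand 13 mm farther back than shut.
Start: joints at [-1.293, 0.521, -0.036, 1.599, 0.021, 1.021, -0.113], TCP at [0.213, 0.588, 0.198] pointing down, gripper open.
Joint ranges: [-2.91, 2.91], [-0.3, 2.13], [-1.5, 1.42], [0.17, 2.43], [-1.26, 4.41], [0.16, 1.93], [-2.52, 2.52]. Speed limits (rad/s): [1.89, 1.89, 2.39, 2.39, 3.01, 3.01, 3.01].

### API

Orientations are given as [roll, pitch, yaw] about the fixed x, y, z axes, in that order (R = Rz(yaw) Ry(pitch) Rx(roll)).
In Python, from workcell import * gives the robot as it stands. The module is installed in compiled form; this text tells all that it offers.
- The arm moves only by the tool play_rows, never from a script. Its argument "deltas" is a list of rows, each a list of 7 numbers: the shift along the tool's x, y, z in units of 500 mm (1.0 is 500 mm), then the turn, a rotation vector about the tool's x, y, z in units of 120 degrees (1.0 is 120 degrees), then the closure, from 0 (fully open) to 1 (shut). A call has 1 to 10 rows; each row is the pose to reach, as a shift and turn from the pose commanded when the call began, along the tool's axes at that moment; what a row does not reach only later rows make up. A row lasts 1/10 s, in which the tool goes at most 50 mm and 8.59 degrees, less where a joint would pass 70% of its speed; a pose out of reach is approached as far as the arm can. A call with a number of a shift or a turn outside -1 to 1 is refused whole. A call with a gripper value outside its range is refused whole. The fingers move at their own pace and stop on an object; "newtons" is the grip in N (left out, the last holds). Time passes only in rows, so rows that repeat a pose let the fingers close. It gives the time, the measured TCP pose, the force, the opening and the grip force at its end, in the units of the state.
- observe(): the state, without advancing time (a new reading comes with each control period).
- grab_frame(name): name is "side" or "top"; returns the picture (420x560x3 uint8, red, green, blue); there is no depth.
- get_calibration(name): a dict with "fovy" (degrees; the focal length in pixels is half the picture's height over the tangent of half this angle, whatever the lens; pixels are square), "cx", "cy" (the principal point, pixels), "xyz" and "rotation" of the camera in the world. Camera axes: x right, y down, z forward; pixel columns grow to the right and rows downward; lengths in m; the calibration is good to about 2 mm. A picture is of the moment at which its call begins. get_calibration takes no time and is no camera call.
- job_done(): hands the job in; it is judged then, once.
The state is a dict: "clock": time; "qpos": joint angles; "qd": joint speeds; "joint_efforts": joint torques, N m; "position": TCP position; "tool_rot": TCP orientation; "force": force on the tool from outside, world axes, zero at the start; "moment": the same for the moment, N m; "grip_width": finger opening in m; "finger_force": force on a finger pad.
Only numpy, scipy, OpenCV 4.12 (cv2) and the standard library are available. Lean on these libraries where they do the work, as an engineer would, in place of code of your own. Each camera call takes 0.05 s, during which the arm holds its last target. There are 200 camera calls.

### The job

Clear up after the lamp change: press the thumb catch of the lamp case so that its lid springs open, lay the lamp in the case's foam groove and leave the lid open so that the lamp can cool. Stand each of the three white reagent bottles in the drip tray of its size, large, middle and small (the middle bottle has been left in the large tray), and never let a bottle tip over.

Things in the scene. Friction and masses are not known exactly. Their poses are not given: they have to be found in the camera images.
- lamp_center (a point): Loose hollow-cathode lamp lying on the bench: a pale glass cylinder with a black and orange socket and pins at one end, 38 mm in diameter, 143 mm long, about 0.12 kg. The point is on its axis, half-way along, 19 mm above the bench, 6 mm from the centre of mass. Its y axis runs along the lamp (glass end at +72, socket from -29 to -60, pins to -72 mm). It may lie in the case either way round.
- large_bottle_center (a point): Loose white reagent bottle, the largest of the three at the front of the bench, standing: 126 mm high, 62 mm in diameter from the foot to 82 mm up, then shoulders and a screw cap (39 mm wide, from 109 mm up), about 0.3 kg. The point is on its axis, 63 mm above its underside; held there, a short gripper may meet the cap. z axis up; it may lean by 0.08 rad on its uneven foot.
- small_bottle_center (a point): Loose white reagent bottle, the smallest of the three at the front of the bench, standing: 88 mm high, 48 mm in diameter from the foot to 58 mm up, then shoulders and a screw cap (30 mm wide, from 77 mm up), about 0.15 kg. The point is on its axis, 44 mm above its underside. z axis up; it may lean by 0.08 rad on its uneven foot.
- middle_bottle_center (a point): Loose white reagent bottle, the middle one of the three at the front of the bench, standing in the large tray at the start: 100 mm high, 54 mm in diameter from the foot to 66 mm up, then shoulders and a screw cap (34 mm wide, from 88 mm up), about 0.21 kg. The point is on its axis, 50 mm above its underside. z axis up; it may lean by 0.08 rad on its uneven foot.
- lamp_case: Fixed grey case, 164 (x) by 108 (y) mm, rim 52 mm high, walls 4 mm. Origin under its centre on the bench, catch at -x, hinge at +x. Two foam blocks at the x ends hold a V groove along x; a lamp in it has its axis over y=0, 34 mm above the bench, centred at x=0. Between the blocks a finger bay 72 mm (x) by 100 mm (y), floor 4 mm above the bench. Shut, the lid tops out at 66 mm.
- catch_pad (a point): Middle of the top of the ribbed white thumb pad (32 by 30 mm, x by y) of the catch at the front end of the lamp case, 63 mm above the bench, 119 mm before the case's origin. Pressed straight down 5 to 6 mm (about 5 N; it stops at 8 mm) it rocks and lets go of the lid, which then springs up and away from the pad by itself.
- case_lid (a joint): Clear lid of the lamp case, hinged along its far (+x) side. 0 = shut and caught, 2.15 rad = wide open, leaning back. A spring swings it open in about a second once the catch is pressed and holds it there; it must not be pushed shut.
- large_tray: Fixed grey round drip tray, the largest: flaring rim 90 mm across outside and 13 mm high, floor 74 mm across and 4 mm above the bench. Origin on the bench under its centre. For the large bottle. The middle bottle stands in it at the start.
- middle_tray: Fixed grey round drip tray, the middle one: flaring rim 80 mm across outside and 13 mm high, floor 64 mm across and 4 mm above the bench. Origin on the bench under its centre. For the middle bottle.
- small_tray: Fixed grey round drip tray, the smallest: flaring rim 72 mm across outside and 13 mm high, floor 56 mm across and 4 mm above the bench. Origin on the bench under its centre. For the small bottle.
Things that resemble listed ones, but are neither listed nor needed, are in the scene too. What is shaped like the part that bears large_bottle_center but red is not meant.

How it is judged:
By the outcome, as a careful person would: the job done as asked, in the order asked, and still so for the second after the job is handed in, with the robot touching nothing.
It also fails if it takes over 99 s, if anything falls off the work surface, if the arm or the gripper's body presses on something with over 40 N, if the wrist force passes 120 N, or if a joint passes its speed limit or range.

## Working session

There is one attempt and no reset: what is moved stays moved. The work goes in short steps, Python scripts to look and compute and a tool call to move; the robot and the scene stay as the last step left them, time stands still between calls to the robot, and variables do not carry over. Pictures are saved under pics/ and viewed, at most 14 in all, crops included, and the job is handed in when it is done.

Besides the shell and the picture viewer there is one more tool, called after "Emit:" as a command line: name --pt "numbers of a row" for each row, then --argument value for the rest. play_rows: Moves the arm, as the interface text tells. Its arguments: {"type":"object","properties":{"deltas":{"type":"array"},"newtons":{"type":"number"}},"required":["deltas"]}

```bash
mkdir -p pics
python3 - <<'E'
from workcell import *
import cv2
for n in("side","top"):
    f=grab_frame(n); cv2.imwrite(f"pics/{n}0.png",f[:,:,::-1]); c=get_calibration(n); print(n,c)
s=observe(); print(s)
E
```

```text
side {'fovy': 50.53144078870584, 'cx': 272.5528339030507, 'cy': 218.12524564541087, 'xyz': array([ 0.38977228, -0.4306191 ,  0.55318224]), 'rotation': array([-2.19294748, -0.01879382, -0.22605363])}
top {'fovy': 51.00040401660617, 'cx': 280.76617907732094, 'cy': 211.59213405297524, 'xyz': array([0.45788847, 0.24954184, 0.91738939]), 'rotation': array([-3.0064887 , -0.02398118, -1.58643071])}
{'clock': 0.1, 'qpos': array([-1.29317819,  0.52196952, -0.03630148,  1.59989534,  0.02118811,
        1.02109801, -0.11279462]), 'qd': array([ 1.07929383e-03,  9.49394432e-05, -9.04585661e-04,  4.37080695e-04,
       -3.77170710e-04, -1.26850701e-03,  1.04487800e-03]), 'joint_efforts': array([ 3.52415089e-03, -9.28478551e+01,  1.98391534e+00, -3.70526969e+01,
        1.81482697e-02,  5.33021157e-03,  3.70880355e-05]), 'position': array([0.21296782, 0.58726967, 0.19739411]), 'tool_rot': array([-3.14060942e+00,  7.00458045e-05,  2.79373923e+00]), 'force': array([0.69447469, 0.41412214, 0.15993966]), 'moment': array([ 0.05520569,  0.00839315, -0.00742807]), 'finger_force': 0.0, 'grip_width': 0.08549178927445382}
```

View pics/side0.png

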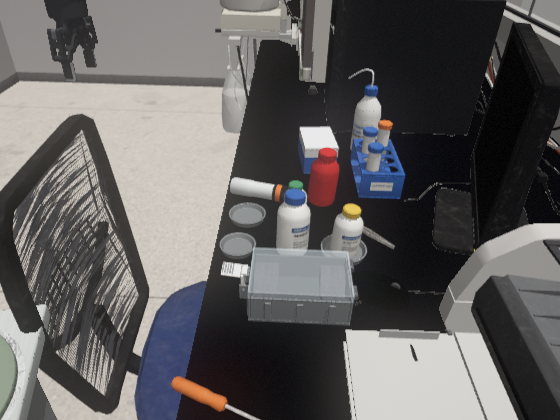

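View pics/top0.png

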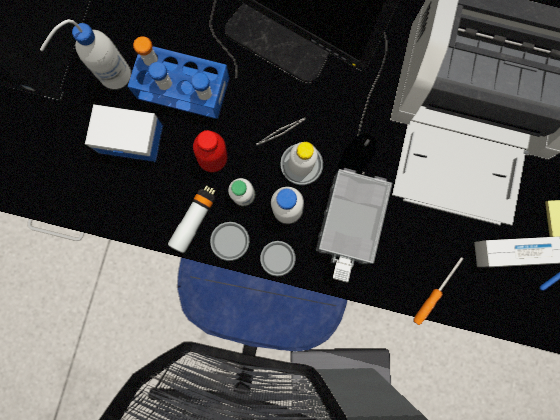

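Top view: case at (355,218) with its white catch at (343,268). The caps are yellow (305,150), in the large tray, blue (287,199) and green (238,187). The middle tray is at (230,241), the small one at (278,258), and the lamp at (192,218).

```bash
cat > h.py <<'E'
from workcell import *
import numpy as np, cv2
from scipy.spatial.transform import Rotation as Ro
def cam(n):
    c=get_calibration(n); f=210/np.tan(np.radians(c['fovy']/2)); return c,f,Ro.from_euler('xyz',c['rotation']).as_matrix()
def ray(n,u,v):
    c,f,R=cam(n); return c['xyz'],R@np.array([(u-c['cx'])/f,(v-c['cy'])/f,1])
def plane(n,u,v,z):
    o,d=ray(n,u,v); return o+d*(z-o[2])/d[2]
def tri(p,q):
    o,d=ray('top',*p); a,b=ray('side',*q)
    s=np.linalg.lstsq(np.c_[d,-b],a-o,rcond=None)[0]
    x,y=o+d*s[0],a+b*s[1]; return (x+y)/2,np.linalg.norm(x-y)
def proj(n,P):
    c,f,R=cam(n); k=R.T@(np.asarray(P)-c['xyz']); return k[:2]/k[2]*f+[c['cx'],c['cy']]
E
python3 - <<'E'
from h import *
t=cv2.imread('pics/top0.png'); s=cv2.imread('pics/side0.png')
cv2.imwrite('pics/topc.png',cv2.resize(t[135:290,160:400],None,fx=3.3,fy=3.3,interpolation=cv2.INTER_CUBIC))
cv2.imwrite('pics/sidec.png',cv2.resize(s[165:335,205:410],None,fx=3.5,fy=3.5,interpolation=cv2.INTER_CUBIC))
def blob(im,lo,hi,roi):
    x0,y0,x1,y1=roi; m=cv2.inRange(cv2.cvtColor(im,cv2.COLOR_BGR2HSV)[y0:y1,x0:x1],lo,hi)
    n,_,st,ce=cv2.connectedComponentsWithStats(m); i=1+st[1:,4].argmax(); return ce[i]+[x0,y0],st[i]
for nm,lo,hi,rt,rs,z in(('yellow',(20,120,80),(35,255,255),(270,120,340,190),(320,190,380,260),.1),('blue',(100,100,50),(125,255,255),(265,180,310,225),(270,185,310,215),.118),('green',(60,80,40),(90,255,255),(220,170,255,210),(280,175,310,200),.082)):
    a,sa=blob(t,lo,hi,rt); b,sb=blob(s,lo,hi,rs)
    print(nm,a.round(1),sa,b.round(1),sb,'tri',*tri(a,b),'plane',plane('top',*a,z))
E
```

```text
yellow [304.8 150.1] [ 27  22  17  18 243] [351.4 210.3] [ 22  13  20  16 241] tri [0.68625955 0.18046198 0.09883119] 0.0018776619290185846 plane [0.68687826 0.18031278 0.1       ]
blue [286.3 198.6] [ 12   9  20  20 322] [294.5 196.5] [ 15   3  20  17 288] tri [0.58935147 0.21825968 0.11685243] 0.0023220508869496296 plane [0.59031822 0.21808427 0.118     ]
green [238.6 187.5] [ 12  10  14  15 169] [295.7 184.1] [  9   5  14  10 106] tri [0.61744163 0.30811402 0.08600213] 0.001668129736454219 plane [0.61904805 0.30824929 0.082     ]
```

View pics/topc.png

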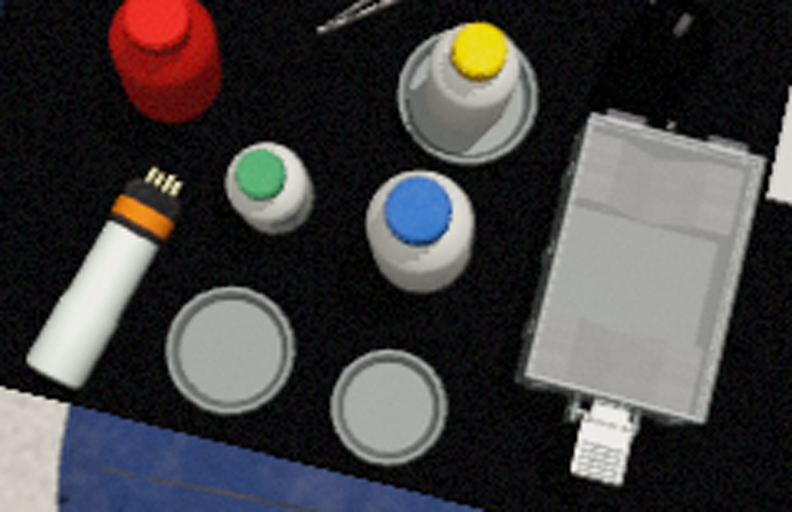

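View pics/sidec.png

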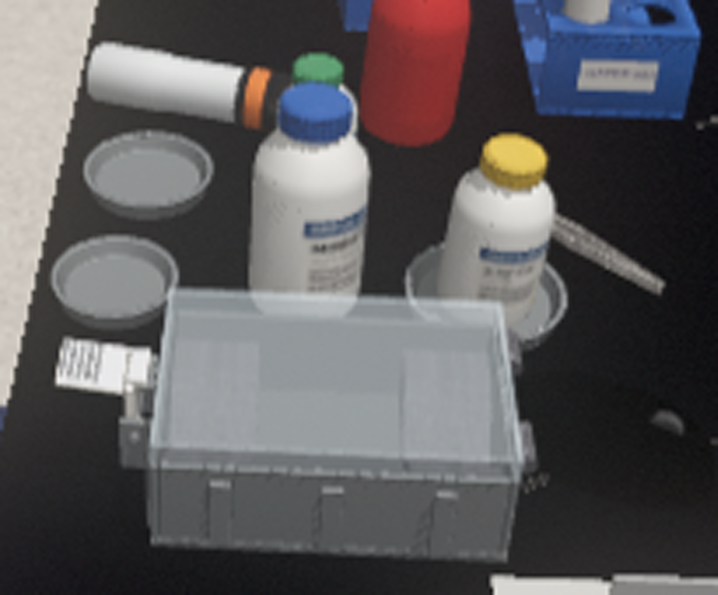

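Run:
```python
from h import *
T=lambda x,y:(160+x/3.3,135+y/3.3); S=lambda x,y:(205+x/3.5,165+y/3.5)
for nm,a,b in(('large',(468,95),(486,292)),('mid',(231,350),(148,172)),('small',(389,407),(115,280))):
    print(nm,plane('top',*T(*a),.013)[:2].round(4),plane('side',*S(*b),.013)[:2].round(4),tri(T(*a),S(*b))[0].round(4))
# automatic rims
t=cv2.imread('pics/top0.png'); g=cv2.cvtColor(cv2.resize(t[135:290,160:400],None,fx=3.3,fy=3.3,interpolation=cv2.INTER_CUBIC),cv2.COLOR_BGR2GRAY)
n,l,st,ce=cv2.connectedComponentsWithStats((g>60).astype(np.uint8))
for nm,a in(('mid',(231,350)),('small',(389,407)),('lampglass',(85,310)),('largetray',(420,100)),('pad',(605,450))):
    m=(l==l[a[1],a[0]]).astype(np.uint8); c=max(cv2.findContours(m,0,2)[0],key=cv2.contourArea)
    print(nm,st[l[a[1],a[0]]],cv2.minEnclosingCircle(c),cv2.minAreaRect(c))
    if nm in('mid','small'): print(plane('top',*T(*cv2.minEnclosingCircle(c)[0]),.012))
print('lid corners')
C=[plane('top',*T(*p),.066) for p in((590,113),(765,158),(705,422),(523,382))]
for c in C: print(c.round(4))
cc=np.mean(C,0); ax=(C[0]+C[1]-C[2]-C[3]); yaw=np.arctan2(ax[1],ax[0]); print('center',cc,'yaw',yaw,np.linalg.norm(C[0]-C[3]),np.linalg.norm(C[0]-C[1]))
print('pad pred',cc[:2]-.119*np.array([np.cos(yaw),np.sin(yaw)]),'seen',plane('top',*T(604,454),.063))
print('pad tri',tri(T(604,454),S(82,363)))
# lamp ends: glass end mid, pins end mid
for z in(.019,):
  g1=plane('top',*T(57,372),z);p1=plane('top',*T(163,180),z); print('lamp',g1,p1,np.linalg.norm(g1-p1),(g1+p1)/2)
print('lamp orange tri',tri(T(143,215),S(258,98)),'glass end',tri(T(57,372),S(97,72)))
```

```text
large [0.6816 0.18  ] [0.6799 0.1773] [0.6817 0.1799 0.0107]
mid [0.5209 0.3309] [0.5196 0.3259] [0.5208 0.3313 0.0091]
small [0.4842 0.2333] [0.4835 0.2283] [0.4842 0.2333 0.009 ]
mid [  165   286   131   129 13156] ((230.26719665527344, 350.4208068847656), 65.72942352294922) ((229.75584411621094, 349.8264465332031), (127.6996841430664, 130.0772705078125), 85.60128784179688)
[0.52066983 0.33148394 0.012     ]
small [  330   349   118   117 10759] ((388.35162353515625, 406.5212097167969), 59.12339782714844) ((388.5, 407.0), (116.0, 117.0), 90.0)
[0.48451041 0.23371915 0.012     ]
lampglass [   26   220   132   169 10370] ((92.5, 305.0), 88.05264282226562) ((91.85692596435547, 304.6260986328125), (65.07929992675781, 171.35336303710938), 30.17351722717285)
largetray [  397    21   142   144 15638] ((468.0, 92.07691955566406), 72.60708618164062) ((467.6720886230469, 95.10655975341797), (140.32843017578125, 138.92001342773438), 50.194427490234375)
pad [  523   109   244   378 57704] ((636.0191040039062, 296.8262634277344), 190.23011779785156) ((634.5535278320312, 302.4329833984375), (196.09837341308594, 365.7322998046875), 13.869686126708984)
lid corners
[0.6567 0.1108 0.066 ]
[0.628  0.0063 0.066 ]
[0.4711 0.0495 0.066 ]
[0.496  0.1556 0.066 ]
center [0.56297219 0.08054127 0.066     ] yaw -0.2702004529730807 0.1667838038757405 0.10840173469444413
pad pred [0.44828982 0.1123053 ] seen [0.45351654 0.10893962 0.063     ]
pad tri (array([0.45166701, 0.10923882, 0.06366206]), np.float64(0.00372507636599046))
lamp [0.5084211  0.43694055 0.019     ] [0.62747524 0.37284414 0.019     ] 0.1352118231023184 [0.56794817 0.40489234 0.019     ]
lamp orange tri (array([0.60375898, 0.38549111, 0.01835889]), np.float64(0.0035510182676502925)) glass end (array([0.50725706, 0.43727409, 0.0180259 ]), np.float64(0.002450238792166125))
```

```bash
cat >> h.py <<'E'
def Rt(yaw,tilt=0.,daz=0.):
    "tool down, tool x along -(cos,sin) of yaw dir; tilt: fingers point forward along dir yaw"
    c,s=np.cos(yaw),np.sin(yaw); z=np.array([np.sin(tilt)*c,np.sin(tilt)*s,-np.cos(tilt)]); y=np.array([-s,c,0]); return np.c_[np.cross(y,z),y,z]
def go(pos,R,cur=None):
    o=observe(); p,Rc=(o['position'],Ro.from_euler('xyz',o['tool_rot']).as_matrix()) if cur is None else cur
    d=Rc.T@(np.array(pos)-p)/.5; r=Ro.from_matrix(Rc.T@R).as_rotvec()/np.radians(120)
    print(np.r_[d,r].round(4).tolist(),'mm',(d*500).round(1)); return np.array(pos),R
E
python3 - <<'E'
from h import *
R=Rt(-.27,.26); c=go([.447,.111,.11],R); c=go([.447,.111,.068],R,c); c=go([.447,.111,.057],R,c)
E
```

```text
[-0.7647, -0.7358, 0.1756, -0.0053, -0.1241, -0.0369] mm [-382.4 -367.9   87.8]
[0.0216, 0.0, 0.0812, 0.0, 0.0, 0.0] mm [10.8  0.  40.6]
[0.0057, 0.0, 0.0213, 0.0, 0.0, 0.0] mm [ 2.8  0.  10.6]
```

Emit:
play_rows --pt "-0.765 -0.736 0.176 -0.005 -0.124 -0.037 1" --pt "-0.765 -0.736 0.176 -0.005 -0.124 -0.037 1" --pt "-0.765 -0.736 0.176 -0.005 -0.124 -0.037 1" --pt "-0.765 -0.736 0.176 -0.005 -0.124 -0.037 1" --pt "-0.765 -0.736 0.176 -0.005 -0.124 -0.037 1" --pt "-0.765 -0.736 0.176 -0.005 -0.124 -0.037 1" --pt "-0.765 -0.736 0.176 -0.005 -0.124 -0.037 1" --pt "-0.765 -0.736 0.176 -0.005 -0.124 -0.037 1" --pt "-0.765 -0.736 0.176 -0.005 -0.124 -0.037 1" --pt "-0.765 -0.736 0.176 -0.005 -0.124 -0.037 1" --newtons 30

```text
clock: 1.1
position: [0.431, 0.1432, 0.1159]
tool_rot: [3.141, 0.26, 2.872]
force: [1.9, 0.5, -0.1]
grip_width: -0.0002
finger_force: 0.0
```

Run:
```python
from h import *
R=Rt(-.27,.26); go([.447,.111,.11],R)
```

```text
[-0.0432, -0.0537, 0.0238, 0.0004, 0.0001, 0.0003] mm [-21.6 -26.8  11.9]
```

Emit:
play_rows --pt "0 0 0 0 0 0 1" --pt "0 0 0 0 0 0 1"

```text
clock: 1.3
position: [0.4309, 0.1436, 0.116]
tool_rot: [3.142, 0.26, 2.869]
force: [0.0, 1.0, -0.1]
grip_width: 0.0
finger_force: 0.0
```

Run:
```python
from h import *
R=Rt(-.27,.26); go([.447,.111,.070],R)
f=grab_frame('side'); cv2.imwrite('pics/s1.png',cv2.resize(f[150:320,180:380,::-1],None,fx=3.5,fy=3.5))
```

```text
[-0.0234, -0.0541, 0.1013, -0.0004, -0.0002, -0.0014] mm [-11.7 -27.1  50.7]
```

View pics/s1.png

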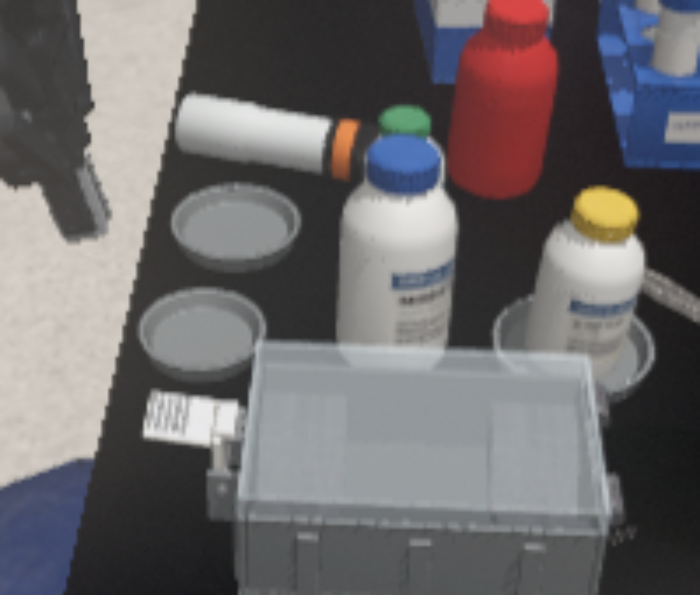

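The tip hangs clear, before and above the catch pad (pad at crop (185,420)). Going down to it.

Emit:
play_rows --pt "-0.023 -0.054 0.05 0 0 -0.001 1" --pt "-0.023 -0.054 0.1 0 0 -0.001 1" --pt "-0.023 -0.054 0.1 0 0 -0.001 1" --pt "-0.023 -0.054 0.1 0 0 -0.001 1"

```text
clock: 1.75
position: [0.446, 0.1138, 0.0709]
tool_rot: [-3.141, 0.259, 2.876]
force: [-0.0, 0.5, -0.1]
grip_width: -0.0001
finger_force: 0.0
```

Emit:
play_rows --pt "0.002 0 0.006 0 0 0 1" --pt "0.003 0 0.012 0 0 0 1" --pt "0.005 0 0.018 0 0 0 1" --pt "0.006 0 0.024 0 0 0 1" --pt "0.006 0 0.024 0 0 0 1"

```text
clock: 2.25
position: [0.4466, 0.1124, 0.0581]
tool_rot: [-3.141, 0.26, 2.874]
force: [0.3, -0.1, -0.6]
grip_width: -0.0003
finger_force: 0.0
```

Run:
```python
from h import *
f=grab_frame('side'); cv2.imwrite('pics/s2.png',f[:,:,::-1])
```

```text
(no output)
```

View pics/s2.png

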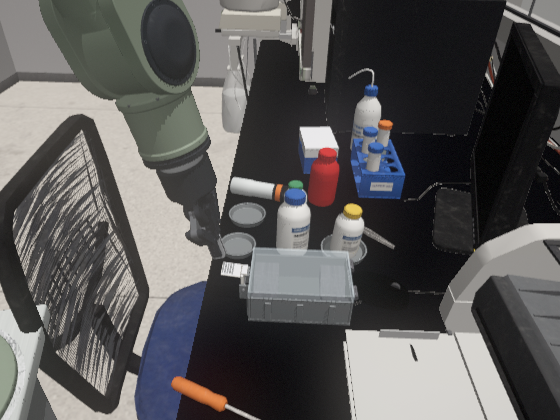

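The fingertip ends near (222,256), short of the white pad at (233,269), with no contact force.

Run:
```python
from h import *
o=observe(); print(o['position'],o['force'],proj('side',o['position']),proj('top',o['position']))
s=cv2.imread('pics/s2.png'); f=grab_frame('top')[:,:,::-1]
a=cv2.resize(s[220:300,190:290],None,fx=4,fy=4,interpolation=2); b=cv2.resize(f[220:300,300:400],None,fx=4,fy=4,interpolation=2)
cv2.imwrite('pics/c2.png',np.hstack([a,b]))
```

```text
[0.44662821 0.11235833 0.05822675] [ 0.2519371  -0.67114377 -1.04703342] [226.36189974 270.26645839] [340.99210682 276.18574323]
```

View pics/c2.png

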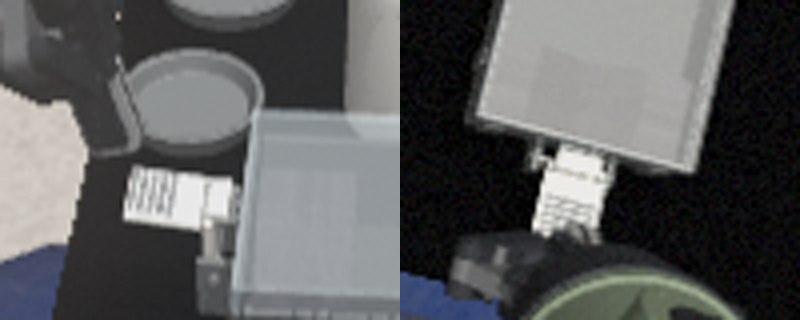

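The real fingertip lies about 15–20 mm short of the nominal TCP, so I keep going down in guarded steps.

Emit:
play_rows --pt "-0.002 0 0.012 0 0 0 1" --pt "-0.003 0 0.024 0 0 0 1" --pt "-0.003 0 0.024 0 0 0 1"

```text
clock: 2.65
position: [0.4511, 0.111, 0.0465]
tool_rot: [-3.141, 0.259, 2.874]
force: [0.1, 0.3, 0.6]
grip_width: 0.0001
finger_force: 0.0
```

Emit:
play_rows --pt "0.001 0 0.004 0 0 0 1" --pt "0.002 0 0.008 0 0 0 1" --pt "0.002 0 0.008 0 0 0 1"

```text
clock: 2.95
position: [0.4511, 0.1111, 0.0429]
tool_rot: [-3.141, 0.26, 2.874]
force: [-0.4, 0.8, -1.0]
grip_width: -0.0003
finger_force: 0.0
```

Run:
```python
from h import *
o=observe(); print(o['position'],o['force'])
s=grab_frame('side')[:,:,::-1]
a=cv2.resize(s[180:300,180:310],None,fx=4,fy=4,interpolation=2);cv2.imwrite('pics/c3.png',a)
```

```text
[0.45109188 0.11108717 0.04289594] [-0.35654128  0.79049961 -1.01203307]
```

View pics/c3.png

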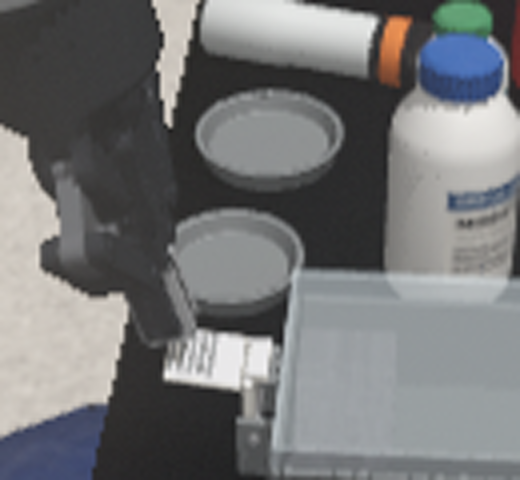

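Run:
```python
from h import *
print('tip tri old',tri((343.5,278),(220,257.5)))
o=observe();R=Ro.from_euler('xyz',o['tool_rot']).as_matrix()
for k in (0,.01,.02,.03): P=o['position']-R[:,2]*k; print(k,proj('side',P),proj('top',P))
print(proj('side',[.451,.110,.063]),proj('side',[.4483,.1123,.063]),proj('top',[.451,.110,.063]),proj('top',[.4483,.1123,.063]))
s=grab_frame('top')[:,:,::-1]
a=cv2.resize(s[230:310,290:390],None,fx=6,fy=6,interpolation=2);cv2.imwrite('pics/c4.png',a)
```

```text
tip tri old (array([0.44062829, 0.11258954, 0.08681419]), np.float64(0.005903166046465983))
0 [229.55286287 277.23280439] [340.32783982 273.79167641]
0.01 [227.77527041 272.84166444] [340.80498374 275.10456335]
0.02 [225.97038818 268.38311131] [341.2932828  276.44814427]
0.03 [224.13758291 263.8555806 ] [341.79313283 277.82350829]
[229.11638163 268.6744425 ] [227.2644353  267.96990416] [342.52786081 273.90171088] [341.38770962 275.33524811]
```

View pics/c4.png

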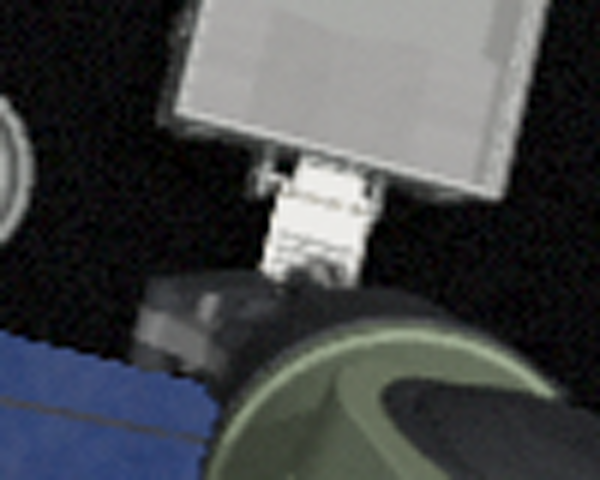

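Tip is laterally on the pad ((343,275) in the top view) and still above it; continuing down.

Emit:
play_rows --pt "0.001 0 0.004 0 0 0 1" --pt "0.002 0 0.008 0 0 0 1"

```text
clock: 3.25
position: [0.4513, 0.1113, 0.039]
tool_rot: [-3.142, 0.26, 2.874]
force: [-0.2, 0.1, 0.2]
grip_width: 0.0
finger_force: 0.0
```

Emit:
play_rows --pt "0.001 0 0.004 0 0 0 1" --pt "0.001 0 0.006 0 0 0 1"

```text
clock: 3.45
position: [0.4515, 0.1111, 0.0359]
tool_rot: [-3.141, 0.26, 2.874]
force: [-0.1, -1.1, -0.1]
grip_width: -0.0001
finger_force: 0.0
```

Emit:
play_rows --pt "0.001 0 0.003 0 0 0 1" --pt "0.001 0 0.004 0 0 0 1"

```text
clock: 3.65
position: [0.4515, 0.1111, 0.0338]
tool_rot: [-3.141, 0.26, 2.874]
force: [-0.3, 0.0, -0.1]
grip_width: -0.0001
finger_force: 0.0
```

Emit:
play_rows --pt "0.001 0 0.004 0 0 0 1" --pt "0.001 0 0.004 0 0 0 1"

```text
clock: 3.85
position: [0.4513, 0.1111, 0.0317]
tool_rot: [-3.141, 0.259, 2.874]
force: [-1.8, 0.8, 2.8]
grip_width: 0.0001
finger_force: 1.8
```

Emit:
play_rows --pt "0.001 0 0.004 0 0 0 1" --pt "0.001 0 0.004 0 0 0 1"

```text
clock: 4.05
position: [0.4511, 0.1112, 0.0296]
tool_rot: [-3.141, 0.259, 2.874]
force: [-5.9, 1.5, 5.6]
grip_width: 0.0002
finger_force: 3.1
```

Run:
```python
from h import *
o=observe(); print(o['position'],o['force'])
s=grab_frame('side')[:,:,::-1];t=grab_frame('top')[:,:,::-1]
a=cv2.resize(s[220:300,190:270],None,fx=5,fy=5,interpolation=2);b=cv2.resize(t[220:300,300:380],None,fx=5,fy=5,interpolation=2);cv2.imwrite('pics/c5.png',np.hstack([a,b]))
```

```text
[0.4510925  0.11121695 0.02962901] [-5.89654857  1.49510608  5.59731421]
```

View pics/c5.png

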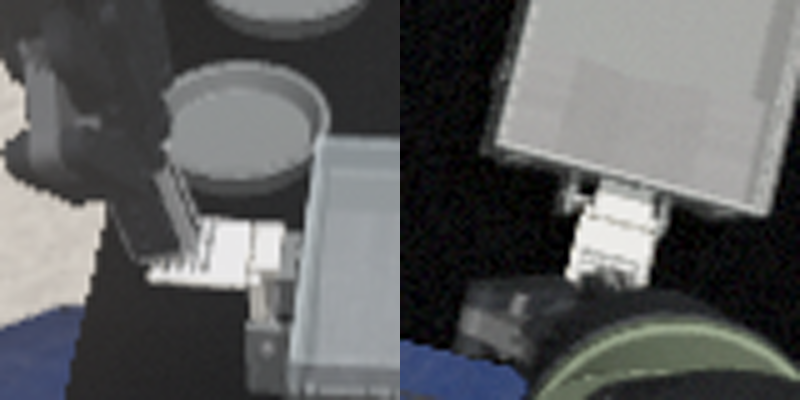

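Contact begins at TCP z≈0.0325, near the pad's outer edge, and the push is skewed. I lift, move 9 mm further onto the pad and press again.

Emit:
play_rows --pt "-0.003 0 -0.012 0 0 0 1" --pt "-0.021 0 -0.007 0 0 0 1" --pt "-0.021 0 -0.007 0 0 0 1" --pt "-0.019 0 -0.001 0 0 0 1" --pt "-0.018 0 0.005 0 0 0 1" --pt "-0.018 0 0.005 0 0 0 1"

```text
clock: 4.75
position: [0.46, 0.1087, 0.0291]
tool_rot: [-3.141, 0.259, 2.875]
force: [-0.5, 0.8, 2.9]
grip_width: -0.0
finger_force: 1.4
```

Emit:
play_rows --pt "0.001 0 0.003 0 0 0 1" --pt "0.001 0 0.005 0 0 0 1" --pt "0.001 0 0.005 0 0 0 1"

```text
clock: 5.05
position: [0.4603, 0.1087, 0.0268]
tool_rot: [-3.141, 0.259, 2.874]
force: [-3.2, 0.8, 5.8]
grip_width: -0.0
finger_force: 3.0
```

Run:
```python
from h import *
o=observe(); print(o['position'],o['force'])
a=cv2.imread('pics/s2.png');s=grab_frame('side')[:,:,::-1]
print(np.abs(a.astype(int)-s).mean(2)[230:330,250:360].mean())
```

```text
[0.46029315 0.10873865 0.02684164] [-3.22853051  0.78029065  5.80968764]
27.543000000000006
```

Emit:
play_rows --pt "0 0 0 0 0 0 1" --pt "0 0 0 0 0 0 1" --pt "0 0 0 0 0 0 1"

```text
clock: 5.4
position: [0.4604, 0.1087, 0.027]
tool_rot: [-3.141, 0.26, 2.874]
force: [-4.8, 0.3, 6.2]
grip_width: 0.0001
finger_force: 3.0
```

Run:
```python
from h import *
o=observe(); print(o['position'],o['force'])
s=grab_frame('side')[:,:,::-1]; cv2.imwrite('pics/s6.png',s[80:380,150:500])
```

```text
[0.46040047 0.10874074 0.02697703] [-4.80829278  0.31751327  6.23337139]
```

View pics/s6.png

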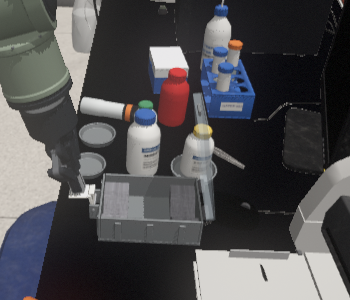

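The lid is wide open, standing at the far end of the case (crop (205,95–225)). Next the lamp.

Run:
```python
from h import *
R=Rt(-.27,.26); c=go([.450,.111,.16],R); c=go([.5706,.403,.16],Rt(-.49),c);c=go([.5706,.403,.05],Rt(-.49),c)
```

```text
[-0.0477, -0.0013, -0.2626, 0.0002, -0.0002, 0.0012] mm [ -23.8   -0.6 -131.3]
[-0.0741, 0.6272, 0.0197, 0.0137, 0.1236, 0.1044] mm [-37.1 313.6   9.9]
[0.0, 0.0, 0.22, 0.0, 0.0, 0.0] mm [  0.   0. 110.]
```

Emit:
play_rows --pt "0.005 0 -0.02 0 0 0 1" --pt "-0.02 0 -0.1 0 0 0 1" --pt "-0.048 -0.001 -0.2 0 0 0.001 1" --pt "-0.048 -0.001 -0.263 0 0 0.001 1" --pt "-0.048 -0.001 -0.263 0 0 0.001 1"

```text
clock: 5.95
position: [0.4518, 0.1117, 0.1648]
tool_rot: [3.137, 0.265, 2.87]
force: [1.0, -1.0, -0.3]
grip_width: 0.0
finger_force: 0.0
```

Emit:
play_rows --pt "-0.074 0.627 0.02 0.014 0.124 0.104 0.41" --pt "-0.074 0.627 0.02 0.014 0.124 0.104 0.41" --pt "-0.074 0.627 0.02 0.014 0.124 0.104 0.41" --pt "-0.074 0.627 0.02 0.014 0.124 0.104 0.41" --pt "-0.074 0.627 0.02 0.014 0.124 0.104 0.41" --pt "-0.074 0.627 0.02 0.014 0.124 0.104 0.41" --pt "-0.074 0.627 0.02 0.014 0.124 0.104 0.41" --pt "-0.074 0.627 0.02 0.014 0.124 0.104 0.41" --pt "-0.074 0.627 0.02 0.014 0.124 0.104 0.41"

```text
clock: 6.85
position: [0.5706, 0.4024, 0.159]
tool_rot: [-3.139, -0.001, 2.653]
force: [0.1, -0.6, 0.6]
grip_width: 0.0504
finger_force: 0.0
```

Run:
```python
from h import *
go([.5706,.403,.05],Rt(-.49))
s=grab_frame('side')[:,:,::-1];t=grab_frame('top')[:,:,::-1]
a=cv2.resize(s[120:240,200:330],None,fx=3,fy=3,interpolation=2);b=cv2.resize(t[130:250,130:260],None,fx=3,fy=3,interpolation=2);cv2.imwrite('pics/c7.png',np.hstack([a,b]))
o=observe();R=Ro.from_euler('xyz',o['tool_rot']).as_matrix();P=o['position']
for k in(0,.03): print((proj('side',P-k*R[:,2])-[200,120])*3,(proj('top',P-k*R[:,2])-[130,130])*3+[390,0])
```

```text
[0.0003, 0.0017, 0.2179, -0.0012, -0.0003, 0.0006] mm [  0.2   0.8 109. ]
[192.51559982  37.90734213] [544.03009757 230.60582577]
[192.89305276  -3.08414752] [533.14377233 222.68725052]
```

View pics/c7.png

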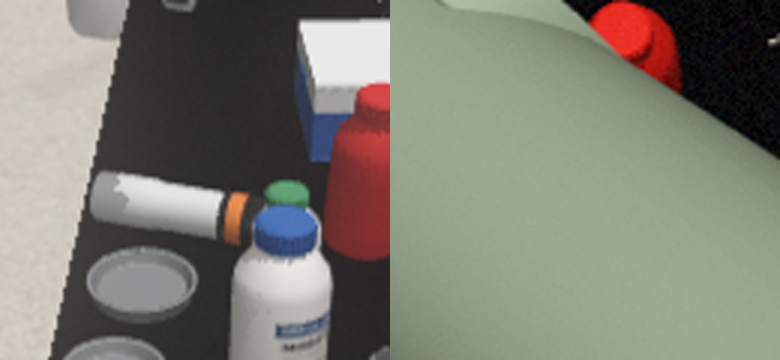

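The fingertips show near (180,5) in the left crop, about 27 mm behind the nominal TCP again. I descend over the lamp, watching the force.

Emit:
play_rows --pt "0 0.002 0.1 -0.001 0 0 0.41" --pt "0 0.002 0.2 -0.001 0 0 0.41" --pt "0 0.002 0.26 -0.001 0 0 0.41" --pt "0 0.002 0.278 -0.001 0 0 0.41" --pt "0 0.002 0.278 -0.001 0 0 0.41"

```text
clock: 7.45
position: [0.5712, 0.4029, 0.021]
tool_rot: [3.141, -0.001, 2.652]
force: [0.5, 0.8, 0.1]
grip_width: 0.0504
finger_force: 0.0
```

Emit:
play_rows --pt "0 0 0.02 0 0 0 0.41" --pt "0 0 0.04 0 0 0 0.41" --pt "0 0 0.04 0 0 0 0.41"

```text
clock: 7.75
position: [0.571, 0.4035, 0.0007]
tool_rot: [3.141, -0.001, 2.653]
force: [-0.7, 0.2, -0.6]
grip_width: 0.0502
finger_force: 0.0
```

Emit:
play_rows --pt "0 0 0.01 0 0 0 0.41" --pt "0 0 0.02 0 0 0 0.41" --pt "0 0 0.02 0 0 0 0.41"

```text
clock: 8.05
position: [0.571, 0.4035, -0.0094]
tool_rot: [3.141, -0.001, 2.653]
force: [-0.3, 0.1, 0.1]
grip_width: 0.0506
finger_force: 0.0
```

Emit:
play_rows --pt "0 0 0.008 0 0 0 0.41" --pt "0 0 0.012 0 0 0 0.41" --pt "0 0 0.012 0 0 0 0.41"

```text
clock: 8.35
position: [0.5711, 0.4037, -0.0151]
tool_rot: [3.14, -0.001, 2.653]
force: [0.3, 0.3, 0.1]
grip_width: 0.0506
finger_force: 0.0
```

Emit:
play_rows --pt "0 0 0.006 0 0 0 0.41" --pt "0 0 0.01 0 0 0 0.41" --pt "0 0 0.01 0 0 0 0.41"

```text
clock: 8.65
position: [0.5711, 0.4037, -0.0201]
tool_rot: [3.14, -0.001, 2.653]
force: [-0.3, -0.3, -0.1]
grip_width: 0.0505
finger_force: 0.0
```

Emit:
play_rows --pt "0 0 0.004 0 0 0 0.41" --pt "0 0 0.006 0 0 0 0.41" --pt "0 0 0.006 0 0 0 0.41"

```text
clock: 8.95
position: [0.5712, 0.4037, -0.0229]
tool_rot: [3.14, -0.001, 2.653]
force: [0.1, -0.1, -0.1]
grip_width: 0.0505
finger_force: 0.0
```

Emit:
play_rows --pt "0 0 0.004 0 0 0 0.41" --pt "0 0 0.006 0 0 0 0.41" --pt "0 0 0.006 0 0 0 0.41"

```text
clock: 9.25
position: [0.5712, 0.4038, -0.0259]
tool_rot: [3.14, -0.001, 2.653]
force: [-0.2, 0.4, 0.2]
grip_width: 0.0505
finger_force: 0.0
```

Emit:
play_rows --pt "0 0 0 0 0 0 0.7" --pt "0 0 0 0 0 0 0.7" --pt "0 0 0 0 0 0 0.7" --pt "0 0 0 0 0 0 0.7" --pt "0 0 0 0 0 0 0.7" --newtons 25

```text
clock: 9.75
position: [0.5713, 0.4039, -0.0256]
tool_rot: [3.14, -0.001, 2.653]
force: [0.0, 1.0, 2.1]
grip_width: 0.0348
finger_force: 25.5
```

Emit:
play_rows --pt "0 0 -0.01 0 0 0 0.7" --pt "0 0 -0.02 0 0 0 0.7" --pt "0 0 -0.04 0 0 0 0.7" --pt "0 0 -0.04 0 0 0 0.7"

```text
clock: 10.15
position: [0.572, 0.4043, -0.0039]
tool_rot: [3.138, 0.0, 2.652]
force: [0.0, 0.1, -1.6]
grip_width: 0.0352
finger_force: 25.4
```

Run:
```python
from h import *
print(observe()['force'])
s=grab_frame('side')[:,:,::-1]
cv2.imwrite('pics/c8.png',cv2.resize(s[120:250,190:350],None,fx=4,fy=4,interpolation=2))
```

```text
[ 0.00434318  0.07681308 -1.57719693]
```

View pics/c8.png

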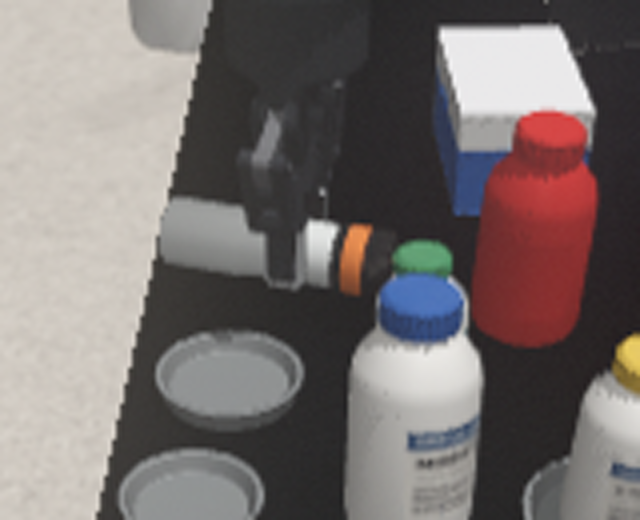

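The lamp is lifted and held near its middle: finger at crop (283,240), glass end at 163, orange band at 355. I check the case position and the lamp's offset in the grip.

Run:
```python
from h import *
T=lambda x,y:(160+x/3.3,135+y/3.3); S=lambda x,y:(205+x/3.5,165+y/3.5)
print(tri(T(590,113),S(505,303)),tri(T(523,382),S(172,290)))
for p in ((505,303),(172,290)): print(plane('side',*S(*p),.066))
o=observe();R=Ro.from_euler('xyz',o['tool_rot']).as_matrix();P=o['position']
for u,v in((163,228),(355,258)):
    q=plane('side',190+u/4,120+v/4,.041); print('along lamp from TCP (tool x):',(R.T@(q-P)).round(4))
cx=np.array([np.cos(-.27),np.sin(-.27)])
c=go([.571,.404,.12],Rt(-.49)); c=go([.563,.081,.14],Rt(-.27),c); c=go([.563,.081,.02],Rt(-.27),c)
```

```text
(array([0.65799905, 0.11024395, 0.06377001]), np.float64(0.0015683572022451968)) (array([0.4986667 , 0.15483418, 0.0624232 ]), np.float64(0.004991625167294281))
[0.65761916 0.10781874 0.066     ]
[0.50035593 0.15040069 0.066     ]
along lamp from TCP (tool x): [ 0.077  -0.0029 -0.0457]
along lamp from TCP (tool x): [-0.035  -0.003  -0.0457]
[0.0013, -0.0001, -0.2493, 0.0013, -0.0001, 0.0004] mm [ 7.000e-01 -1.000e-01 -1.247e+02]
[-0.2899, -0.5775, -0.04, 0.0, 0.0, -0.105] mm [-145.  -288.8  -20. ]
[0.0, 0.0, 0.24, 0.0, 0.0, 0.0] mm [  0.   0. 120.]
```

Run:
```python
from h import *
c=go([.571,.404,.14],Rt(-.49)); c=go([.567,.078,.14],Rt(-.27),c); c=go([.567,.078,.02],Rt(-.27),c)
```

```text
[0.0013, -0.0, -0.2893, 0.0013, -0.0001, 0.0004] mm [   0.7   -0.  -144.7]
[-0.2998, -0.579, 0.0, 0.0, 0.0, -0.105] mm [-149.9 -289.5    0. ]
[0.0, 0.0, 0.24, 0.0, 0.0, 0.0] mm [  0.   0. 120.]
```

Emit:
play_rows --pt "0 0 -0.05 0.001 0 0 0.7" --pt "0 0 -0.14 0.001 0 0 0.7" --pt "0 0 -0.22 0.001 0 0 0.7" --pt "0 0 -0.28 0.001 0 0 0.7" --pt "0 0 -0.289 0.001 0 0 0.7"

```text
clock: 10.7
position: [0.5726, 0.4046, 0.1429]
tool_rot: [3.137, 0.001, 2.652]
force: [-0.5, -0.1, -1.3]
grip_width: 0.035
finger_force: 25.5
```

Emit:
play_rows --pt "-0.02 -0.04 0 0 0 -0.01 0.7" --pt "-0.06 -0.12 0 0 0 -0.02 0.7" --pt "-0.1 -0.2 0 0 0 -0.04 0.7" --pt "-0.14 -0.28 0 0 0 -0.06 0.7" --pt "-0.18 -0.36 0 0 0 -0.07 0.7" --pt "-0.22 -0.44 0 0 0 -0.09 0.7" --pt "-0.26 -0.51 0 0 0 -0.1 0.7" --pt "-0.29 -0.56 0 0 0 -0.105 0.7" --pt "-0.302 -0.579 0 0.001 0 -0.105 0.7" --pt "-0.302 -0.579 0 0.001 0 -0.105 0.7"

```text
clock: 11.7
position: [0.5685, 0.0754, 0.1383]
tool_rot: [-3.138, -0.002, 2.87]
force: [-0.2, 0.1, -1.3]
grip_width: 0.0348
finger_force: 25.5
```

Run:
```python
from h import *
c=go([.567,.078,.02],Rt(-.27)); c=go([.567,.078,-.005],Rt(-.27),c)
```

```text
[0.0038, 0.005, 0.2366, -0.0015, -0.0008, -0.0009] mm [  1.9   2.5 118.3]
[0.0, 0.0, 0.05, 0.0, 0.0, 0.0] mm [ 0.  0. 25.]
```

Emit:
play_rows --pt "0.004 0.005 0.05 -0.001 0 -0.001 0.7" --pt "0.004 0.005 0.12 -0.001 0 -0.001 0.7" --pt "0.004 0.005 0.18 -0.001 0 -0.001 0.7" --pt "0.004 0.005 0.22 -0.001 0 -0.001 0.7" --pt "0.004 0.005 0.237 -0.001 0 -0.001 0.7" --pt "0.004 0.005 0.237 -0.001 0 -0.001 0.7"

```text
clock: 12.3
position: [0.5664, 0.081, 0.0194]
tool_rot: [-3.141, -0.003, 2.876]
force: [0.4, 0.0, -1.2]
grip_width: 0.0349
finger_force: 25.5
```

Emit:
play_rows --pt "0 0 0.012 0 0 0 0.7" --pt "0 0 0.024 0 0 0 0.7" --pt "0 0 0.036 0 0 0 0.7" --pt "0 0 0.044 0 0 0 0.7" --pt "0 0 0.044 0 0 0 0.7"

```text
clock: 12.8
position: [0.5668, 0.0797, -0.0022]
tool_rot: [-3.141, -0.002, 2.875]
force: [-0.6, -0.6, -1.5]
grip_width: 0.0351
finger_force: 25.5
```

Emit:
play_rows --pt "0 0 0.006 0 0 0 0.7" --pt "0 0 0.01 0 0 0 0.7" --pt "0 0 0.01 0 0 0 0.7"

```text
clock: 13.1
position: [0.5669, 0.0797, -0.0069]
tool_rot: [-3.141, -0.001, 2.875]
force: [-0.0, -0.5, -0.3]
grip_width: 0.0348
finger_force: 25.5
```

Emit:
play_rows --pt "0 0 0.003 0 0 0 0.7" --pt "0 0 0.004 0 0 0 0.7" --pt "0 0 0.004 0 0 0 0.7"

```text
clock: 13.4
position: [0.567, 0.0797, -0.0087]
tool_rot: [-3.141, -0.001, 2.875]
force: [0.3, 0.5, -1.2]
grip_width: 0.0347
finger_force: 25.5
```

Emit:
play_rows --pt "0 0 0.002 0 0 0 0.7" --pt "0 0 0.004 0 0 0 0.7" --pt "0 0 0.004 0 0 0 0.7"

```text
clock: 13.7
position: [0.5675, 0.0803, -0.0104]
tool_rot: [3.141, -0.0, 2.875]
force: [0.6, 2.9, 3.4]
grip_width: 0.0349
finger_force: 25.6
```

Contact at the predicted height. Releasing.

Emit:
play_rows --pt "0 0 0 0 0 0 0.5" --pt "0 0 0 0 0 0 0.42" --pt "0 0 0 0 0 0 0.36" --pt "0 0 0 0 0 0 0.36"

```text
clock: 14.1
position: [0.567, 0.0796, -0.0107]
tool_rot: [-3.141, -0.001, 2.874]
force: [-0.2, 0.6, 1.5]
grip_width: 0.0547
finger_force: 0.0
```

Emit:
play_rows --pt "0 0 -0.03 0 0 0 0.36" --pt "0 0 -0.08 0 0 0 0.36" --pt "0 0 -0.16 0 0 0 0.36" --pt "0 0 -0.26 0 0 0 0.36" --pt "0 0 -0.36 0 0 0 0.36" --pt "0 0 -0.36 0 0 0 0.36"

```text
clock: 14.7
position: [0.57, 0.0806, 0.1767]
tool_rot: [3.138, 0.007, 2.874]
force: [0.1, 0.4, -1.2]
grip_width: 0.0545
finger_force: 0.0
```

Run:
```python
from h import *
c=go([.686,.180,.17],Rt(-.27))
o=observe(); print(o['position'])
s=grab_frame('side')[:,:,::-1]; cv2.imwrite('pics/s9.png',s)
h=cv2.cvtColor(s,cv2.COLOR_BGR2HSV)
m=cv2.inRange(h,(5,140,80),(16,255,255))[240:330,230:370]; n,_,st,ce=cv2.connectedComponentsWithStats(m)
for i in range(1,n):
    if st[i,4]>8:
        q=ce[i]+[230,240]; P=plane('side',*q,.034); d=P[:2]-[.564,.079]; print('orange',q,st[i],P,'case xy',d@[.964,-.267],d@[.267,.964])
b=(s.min(2)>110).astype(np.uint8)[240:330,230:370]; n,_,st,ce=cv2.connectedComponentsWithStats(b); print([(st[i],(ce[i]+[230,240]).round()) for i in range(1,n) if st[i,4]>60])
```

```text
[-0.1711, 0.253, 0.0155, 0.0017, 0.0036, 0.0014] mm [-85.6 126.5   7.8]
[0.57001787 0.08056234 0.17666656]
orange [324.25477707 284.84076433] [ 91  35   8  21 157] [0.60317366 0.07042475 0.034     ] case xy 0.04005299699936405 0.002192825211233162
[(array([  0,   0,  22,  13, 209], dtype=int32), array([241., 245.])), (array([  21,    0,  116,   63, 3494], dtype=int32), array([307., 271.])), (array([  0,  23,  18,  24, 279], dtype=int32), array([239., 272.])), (array([127,  44,   8,  19,  79], dtype=int32), array([360., 293.]))]
```

Lamp seated: the orange band is at case (x 40, y 2 mm). Next the middle bottle.

Emit:
play_rows --pt "-0.06 0.08 0 0 0 0 0" --pt "-0.12 0.17 0.01 0.001 0.003 0.001 0" --pt "-0.17 0.24 0.03 0.001 0.003 0.001 0" --pt "-0.171 0.253 0.06 0.001 0.003 0.001 0" --pt "-0.171 0.253 0.08 0.001 0.003 0.001 0" --pt "-0.171 0.253 0.08 0.001 0.003 0.001 0"

```text
clock: 15.35
position: [0.6815, 0.1779, 0.1273]
tool_rot: [-3.137, -0.01, 2.872]
force: [-0.3, 0.7, 0.2]
grip_width: 0.0853
finger_force: 0.0
```

Run:
```python
from h import *
c=go([.686,.181,.060],Rt(-.27)); c=go([.686,.181,.011],Rt(-.27),c)
```

```text
[-0.0085, 0.009, 0.1346, -0.0023, -0.0049, 0.0004] mm [-4.3  4.5 67.3]
[0.0, 0.0, 0.098, 0.0, 0.0, 0.0] mm [ 0.  0. 49.]
```

Emit:
play_rows --pt "0 0 0.03 0 0 0 0" --pt "0 0 0.06 0 0 0 0" --pt "0 0 0.08 0 0 0 0" --pt "0 0 0.08 0 0 0 0" --pt "0 0 0.08 0 0 0 0"

```text
clock: 15.85
position: [0.6827, 0.1791, 0.0892]
tool_rot: [-3.139, -0.008, 2.872]
force: [0.4, 0.5, 0.1]
grip_width: 0.0858
finger_force: 0.0
```

Run:
```python
from h import *
c=go([.686,.181,.060],Rt(-.27)); c=go([.686,.181,.011],Rt(-.27),c)
```

```text
[-0.0057, 0.0056, 0.0583, -0.0012, -0.0036, 0.0003] mm [-2.9  2.8 29.1]
[0.0, 0.0, 0.098, 0.0, 0.0, 0.0] mm [ 0.  0. 49.]
```

Emit:
play_rows --pt "-0.006 0.006 0.03 -0.001 -0.004 0 0" --pt "-0.006 0.006 0.06 -0.001 -0.004 0 0" --pt "-0.006 0.006 0.09 -0.001 -0.004 0 0" --pt "-0.006 0.006 0.12 -0.001 -0.004 0 0" --pt "-0.006 0.006 0.145 -0.001 -0.004 0 0" --pt "-0.006 0.006 0.154 -0.001 -0.004 0 0" --pt "-0.006 0.006 0.154 -0.001 -0.004 0 0"

```text
clock: 16.55
position: [0.6854, 0.1812, 0.0113]
tool_rot: [-3.141, -0.0, 2.873]
force: [0.2, 0.0, 0.3]
grip_width: 0.0853
finger_force: 0.0
```

Emit:
play_rows --pt "0 0 0 0 0 0 0.2" --pt "0 0 0 0 0 0 0.3" --pt "0 0 0 0 0 0 0.4" --pt "0 0 0 0 0 0 0.5" --pt "0 0 0 0 0 0 0.55" --pt "0 0 0 0 0 0 0.55" --newtons 25

```text
clock: 17.15
position: [0.6863, 0.1813, 0.0131]
tool_rot: [3.141, 0.002, 2.872]
force: [-1.1, -0.4, 6.1]
grip_width: 0.0515
finger_force: 25.6
```

Emit:
play_rows --pt "0 0 -0.004 0 0 0 0.55" --pt "0 0 -0.012 0 0 0 0.55" --pt "0 0 -0.03 0 0 0 0.55" --pt "0 0 -0.06 0 0 0 0.55" --pt "0 0 -0.1 0 0 0 0.55" --pt "0 0 -0.15 0 0 0 0.55" --pt "0 0 -0.22 0 0 0 0.55" --pt "0 0 -0.28 0 0 0 0.55" --pt "0 0 -0.3 0 0 0 0.55" --pt "0 0 -0.3 0 0 0 0.55"

```text
clock: 18.15
position: [0.6864, 0.1815, 0.1642]
tool_rot: [3.141, 0.003, 2.872]
force: [-0.5, -0.2, -2.1]
grip_width: 0.0512
finger_force: 26.6
```

Run:
```python
from h import *
o=observe();P=o['position'];print(P,o['force'])
c=go([.5203,.330,P[2]],Rt(-.27))
s=grab_frame('side')[:,:,::-1]; cv2.imwrite('pics/s10.png',s)
t=grab_frame('top')[:,:,::-1]; cv2.imwrite('pics/t10.png',t)
b=(s.min(2)>90)
for k in(.02,.01,0,-.01,-.02,-.03):
    u,v=proj('side',P+[0,0,k]); r=np.where(b[int(round(v)),int(u)-35:int(u)+35])[0]+int(u)-35; print(k,(u,v),r[[0,-1]] if len(r) else r,len(r))
```

```text
[0.68637484 0.18153179 0.16417196] [-0.54334456 -0.23167124 -2.11809792]
[0.3992, 0.1979, -0.0011, 0.0005, 0.0016, 0.0004] mm [199.6  98.9  -0.6]
0.02 (np.float64(357.88645036921656), np.float64(168.48589661792943)) [340 378] 39
0.01 (np.float64(357.12351294730564), np.float64(173.61429331535862)) [339 371] 33
0 (np.float64(356.3721651853564), np.float64(178.66478536141713)) [339 369] 31
-0.01 (np.float64(355.6321449890876), np.float64(183.63913453027908)) [340 389] 48
-0.02 (np.float64(354.9031981079296), np.float64(188.53904987139384)) [349 388] 35
-0.03 (np.float64(354.1850778437798), np.float64(193.36618966720894)) [] 0
```

The middle bottle is held (2.1 N) and upright. Over to the middle tray.

Emit:
play_rows --pt "0.03 0.015 0 0 0 0 0.55" --pt "0.08 0.04 0 0 0 0 0.55" --pt "0.14 0.07 0 0 0 0 0.55" --pt "0.2 0.1 0 0 0 0 0.55" --pt "0.26 0.13 0 0 0 0 0.55" --pt "0.32 0.16 0 0 0 0 0.55" --pt "0.365 0.185 0 0 0.001 0 0.55" --pt "0.39 0.197 0 0 0.001 0 0.55" --pt "0.396 0.199 0 0 0.001 0 0.55" --pt "0.396 0.199 0 0 0.001 0 0.55"

```text
clock: 19.25
position: [0.5215, 0.3293, 0.1615]
tool_rot: [-3.14, -0.001, 2.872]
force: [0.8, -0.0, -2.4]
grip_width: 0.0516
finger_force: 26.6
```

Run:
```python
from h import *
o=observe();P=o['position']
c=go([.522,.330,.025],Rt(-.27))
s=grab_frame('side')[:,:,::-1]; b=(s.min(2)>90)
for k in(.02,.01,0):
    u,v=proj('side',P+[0,0,k]); r=np.where(b[int(round(v)),int(u)-35:int(u)+35])[0]+int(u)-35; print(k,(u,v),r[[0,-1]] if len(r) else r,len(r))
```

```text
[-0.001, 0.002, 0.2729, -0.0006, -0.0006, 0.0003] mm [ -0.5   1.  136.5]
0.02 (np.float64(246.68143919657237), np.float64(140.21587329576943)) [211 259] 49
0.01 (np.float64(246.7606235596991), np.float64(145.01561704218403)) [211 258] 48
0 (np.float64(246.83872686898675), np.float64(149.74983293437808)) [211 258] 48
```

Emit:
play_rows --pt "0 0.002 0.04 0 0 0 0.55" --pt "0 0.002 0.1 0 0 0 0.55" --pt "0 0.002 0.16 0 0 0 0.55" --pt "0 0.002 0.21 0 0 0 0.55" --pt "0 0.002 0.25 0 0 0 0.55" --pt "0 0.002 0.27 0 0 0 0.55" --pt "0 0.002 0.27 0 0 0 0.55"

```text
clock: 20.0
position: [0.5215, 0.3297, 0.0257]
tool_rot: [-3.14, -0.002, 2.871]
force: [0.1, -0.9, -2.4]
grip_width: 0.0514
finger_force: 26.7
```

Emit:
play_rows --pt "0 0 0.006 0 0 0 0.55" --pt "0 0 0.012 0 0 0 0.55" --pt "0 0 0.018 0 0 0 0.55" --pt "0 0 0.018 0 0 0 0.55"

```text
clock: 20.4
position: [0.5214, 0.3308, 0.0179]
tool_rot: [-3.141, -0.001, 2.872]
force: [0.2, 0.1, -2.4]
grip_width: 0.0511
finger_force: 26.7
```

Emit:
play_rows --pt "0 0 0.003 0 0 0 0.55" --pt "0 0 0.006 0 0 0 0.55" --pt "0 0 0.006 0 0 0 0.55"

```text
clock: 20.7
position: [0.5213, 0.3308, 0.0148]
tool_rot: [-3.141, -0.001, 2.873]
force: [0.0, -0.3, -2.1]
grip_width: 0.0513
finger_force: 26.7
```

Emit:
play_rows --pt "0 0 0.002 0 0 0 0.55" --pt "0 0 0.004 0 0 0 0.55" --pt "0 0 0.004 0 0 0 0.55"

```text
clock: 21.0
position: [0.5215, 0.3309, 0.0131]
tool_rot: [-3.141, -0.001, 2.872]
force: [0.6, -0.5, 2.0]
grip_width: 0.0513
finger_force: 27.0
```

Emit:
play_rows --pt "0 0 0.002 0 0 0 0.55" --pt "0 0 0.003 0 0 0 0.55" --pt "0 0 0.003 0 0 0 0.55"

```text
clock: 21.3
position: [0.5218, 0.3311, 0.0129]
tool_rot: [3.141, -0.0, 2.872]
force: [-5.8, -5.3, 24.9]
grip_width: 0.0516
finger_force: 28.5
```

Emit:
play_rows --pt "0 0 -0.003 0 0 0 0.5" --pt "0 0 -0.003 0 0 0 0.3" --pt "0 0 -0.003 0 0 0 0.2" --pt "0 0 -0.003 0 0 0 0.1" --pt "0 0 -0.003 0 0 0 0.05"

```text
clock: 21.8
position: [0.5213, 0.3308, 0.0127]
tool_rot: [-3.141, -0.001, 2.873]
force: [0.2, 0.7, -0.4]
grip_width: 0.0812
finger_force: 0.0
```

Emit:
play_rows --pt "0 0 -0.02 0 0 0 0.05" --pt "0 0 -0.08 0 0 0 0.05" --pt "0 0 -0.16 0 0 0 0.05" --pt "0 0 -0.24 0 0 0 0.05" --pt "0 0 -0.28 0 0 0 0.05" --pt "0 0 -0.28 0 0 0 0.05"

```text
clock: 22.4
position: [0.5228, 0.3318, 0.1568]
tool_rot: [3.138, 0.002, 2.872]
force: [0.6, -0.1, 0.4]
grip_width: 0.081
finger_force: 0.0
```

Run:
```python
from h import *
c=go([.5893,.2185,.15],Rt(-.27)); c=go([.5893,.2185,.06],Rt(-.27),c)
s=grab_frame('side')[:,:,::-1]; cv2.imwrite('pics/s11.png',s)
m=cv2.inRange(cv2.cvtColor(s,cv2.COLOR_BGR2HSV),(20,120,60),(35,255,255))[120:260,200:300]; n,_,st,ce=cv2.connectedComponentsWithStats(m)
i=1+st[1:,4].argmax(); q=ce[i]+[200,120]; print(q,st[i],plane('side',*q,.099))
```

```text
[-0.1885, -0.1831, 0.0134, 0.0016, 0.0011, 0.0003] mm [-94.2 -91.5   6.7]
[0.0, 0.0, 0.18, 0.0, 0.0, 0.0] mm [ 0.  0. 90.]
[247.81521739 178.16304348] [ 40  52  17  13 184] [0.52229742 0.3281442  0.099     ]
```

The middle bottle stands upright in its tray (cap at (248,178)). Next the large bottle, with the fingers turned to clear its neighbours.

Run:
```python
from h import *
c=go([.5893,.2185,.15],Rt(.1)); c=go([.5893,.2185,.045],Rt(.1),c)
```

```text
[-0.1895, -0.1816, 0.0095, 0.0007, 0.0005, -0.1763] mm [-94.8 -90.8   4.7]
[0.0, 0.0, 0.21, 0.0, 0.0, 0.0] mm [  0.   0. 105.]
```

Emit:
play_rows --pt "-0.05 -0.05 0 0 0 -0.06 0" --pt "-0.12 -0.12 0 0 0 -0.12 0" --pt "-0.17 -0.165 0.005 0 0 -0.176 0" --pt "-0.189 -0.181 0.01 0 0 -0.176 0" --pt "-0.189 -0.181 0.01 0 0 -0.176 0" --pt "-0.189 -0.181 0.01 0 0 -0.176 0"

```text
clock: 23.05
position: [0.5877, 0.2196, 0.1475]
tool_rot: [3.141, -0.002, -3.043]
force: [-0.2, 1.1, 0.1]
grip_width: 0.0852
finger_force: 0.0
```

Run:
```python
from h import *
c=go([.5893,.2185,.05],Rt(.1)); c=go([.5893,.2185,.03],Rt(.1),c)
```

```text
[-0.0035, -0.0027, 0.1949, 0.0003, -0.0011, -0.0005] mm [-1.7 -1.4 97.5]
[0.0, 0.0, 0.04, 0.0, 0.0, 0.0] mm [ 0.  0. 20.]
```

Emit:
play_rows --pt "-0.002 -0.002 0.04 0 0 0 0" --pt "-0.002 -0.002 0.09 0 0 0 0" --pt "-0.002 -0.002 0.13 0 0 0 0" --pt "-0.002 -0.002 0.17 0 0 0 0" --pt "-0.002 -0.002 0.195 0 0 0 0" --pt "-0.002 -0.002 0.195 0 0 0 0"

```text
clock: 23.65
position: [0.5881, 0.2186, 0.049]
tool_rot: [-3.141, -0.004, -3.041]
force: [-0.4, 0.2, 0.3]
grip_width: 0.0855
finger_force: 0.0
```

Emit:
play_rows --pt "0 0 0.012 0 0 0 0" --pt "0 0 0.024 0 0 0 0" --pt "0 0 0.034 0 0 0 0" --pt "0 0 0.038 0 0 0 0" --pt "0 0 0.038 0 0 0 0"

```text
clock: 24.15
position: [0.5895, 0.2175, 0.0312]
tool_rot: [-3.142, -0.002, -3.042]
force: [-0.7, -0.1, -0.2]
grip_width: 0.0855
finger_force: 0.0
```

Emit:
play_rows --pt "0 0 0 0 0 0 0.15" --pt "0 0 0 0 0 0 0.25" --pt "0 0 0 0 0 0 0.35" --pt "0 0 0 0 0 0 0.45" --pt "0 0 0 0 0 0 0.5" --pt "0 0 0 0 0 0 0.5" --newtons 30

```text
clock: 24.75
position: [0.5899, 0.2175, 0.0319]
tool_rot: [-3.142, -0.0, -3.042]
force: [-1.2, -2.1, 6.1]
grip_width: 0.0596
finger_force: 31.4
```

Emit:
play_rows --pt "0 0 -0.004 0 0 0 0.5" --pt "0 0 -0.012 0 0 0 0.5" --pt "0 0 -0.03 0 0 0 0.5" --pt "0 0 -0.06 0 0 0 0.5" --pt "0 0 -0.09 0 0 0 0.5" --pt "0 0 -0.12 0 0 0 0.5" --pt "0 0 -0.13 0 0 0 0.5" --pt "0 0 -0.13 0 0 0 0.5"

```text
clock: 25.55
position: [0.5901, 0.2177, 0.0975]
tool_rot: [3.141, 0.0, -3.042]
force: [-0.2, -0.1, -2.9]
grip_width: 0.0598
finger_force: 33.0
```

Run:
```python
from h import *
o=observe();P=o['position'];print(P,o['force'])
c=go([.6813,.179,P[2]],Rt(.1))
s=grab_frame('side')[:,:,::-1]; cv2.imwrite('pics/s12.png',s)
b=(s.min(2)>100)
for k in(.02,.01,0,-.01,-.02,-.03,-.04):
    u,v=proj('side',P+[0,0,k]); r=np.where(b[int(round(v)),int(u)-30:int(u)+30])[0]+int(u)-30; print(k,(u,v),r[[0,-1]] if len(r) else r,len(r),r.mean() if len(r) else 0)
```

```text
[0.59010222 0.21770042 0.09748439] [-0.20893437 -0.11950259 -2.89315557]
[-0.1738, -0.0951, 0.0, 0.0002, 0.0002, -0.0003] mm [-86.9 -47.6   0. ]
0.02 (np.float64(295.63506479136186), np.float64(196.20503819439915)) [278 310] 22 289.09090909090907
0.01 (np.float64(295.36584602861166), np.float64(200.82485387337533)) [278 311] 22 292.3181818181818
0 (np.float64(295.1004720947158), np.float64(205.37869197915765)) [278 311] 25 292.48
-0.01 (np.float64(294.83886120916577), np.float64(209.86795587186919)) [264 310] 34 293.11764705882354
-0.02 (np.float64(294.580933894448), np.float64(214.2940093920508)) [265 310] 35 292.6857142857143
-0.03 (np.float64(294.3266128955434), np.float64(218.65817824205942)) [278 309] 32 293.5
-0.04 (np.float64(294.07582310277996), np.float64(222.96175130992415)) [279 308] 30 293.5
```

Emit:
play_rows --pt "-0.02 -0.01 0 0 0 0 0.5" --pt "-0.05 -0.03 0 0 0 0 0.5" --pt "-0.09 -0.05 0 0 0 0 0.5" --pt "-0.13 -0.07 0 0 0 0 0.5" --pt "-0.16 -0.09 0 0 0 0 0.5" --pt "-0.174 -0.096 0 0 0 0 0.5" --pt "-0.174 -0.096 0 0 0 0 0.5" --pt "-0.174 -0.096 0 0 0 0 0.5"

```text
clock: 26.4
position: [0.6802, 0.179, 0.0958]
tool_rot: [3.141, -0.002, -3.041]
force: [0.6, 0.8, -2.5]
grip_width: 0.0603
finger_force: 33.0
```

Run:
```python
from h import *
c=go([.6815,.1785,.046],Rt(.1))
```

```text
[-0.0028, -0.0013, 0.0995, 0.0002, -0.0011, 0.0001] mm [-1.4 -0.7 49.7]
```

Emit:
play_rows --pt "-0.002 -0.001 0.02 0 0 0 0.5" --pt "-0.002 -0.001 0.045 0 0 0 0.5" --pt "-0.002 -0.001 0.07 0 0 0 0.5" --pt "-0.002 -0.001 0.09 0 0 0 0.5" --pt "-0.002 -0.001 0.1 0 0 0 0.5" --pt "-0.002 -0.001 0.1 0 0 0 0.5"

```text
clock: 27.0
position: [0.6814, 0.178, 0.0451]
tool_rot: [-3.141, -0.003, -3.042]
force: [0.0, -0.5, -2.0]
grip_width: 0.0601
finger_force: 33.0
```

Emit:
play_rows --pt "0 0 0.006 0 0 0 0.5" --pt "0 0 0.012 0 0 0 0.5" --pt "0 0 0.012 0 0 0 0.5"

```text
clock: 27.3
position: [0.6819, 0.178, 0.04]
tool_rot: [-3.142, -0.001, -3.042]
force: [-0.4, 0.9, -2.6]
grip_width: 0.0595
finger_force: 33.0
```

Emit:
play_rows --pt "0 0 0.003 0 0 0 0.5" --pt "0 0 0.005 0 0 0 0.5" --pt "0 0 0.005 0 0 0 0.5"

```text
clock: 27.6
position: [0.6819, 0.178, 0.0376]
tool_rot: [-3.142, -0.001, -3.042]
force: [-0.5, -0.3, -2.8]
grip_width: 0.0598
finger_force: 33.0
```

Contact is expected at about 0.036.

Emit:
play_rows --pt "0 0 0.001 0 0 0 0.5" --pt "0 0 0.003 0 0 0 0.5" --pt "0 0 0.003 0 0 0 0.5"

```text
clock: 27.9
position: [0.6819, 0.1781, 0.0361]
tool_rot: [3.141, -0.001, -3.042]
force: [0.3, 0.3, -2.6]
grip_width: 0.0598
finger_force: 33.0
```

Emit:
play_rows --pt "0 0 0.001 0 0 0 0.5" --pt "0 0 0.002 0 0 0 0.5" --pt "0 0 0.002 0 0 0 0.5"

```text
clock: 28.2
position: [0.6824, 0.1781, 0.036]
tool_rot: [3.141, -0.0, -3.042]
force: [-1.0, -0.5, 6.4]
grip_width: 0.0602
finger_force: 33.8
```

Emit:
play_rows --pt "0 0 -0.001 0 0 0 0.4" --pt "0 0 -0.001 0 0 0 0.2" --pt "0 0 -0.001 0 0 0 0.1" --pt "0 0 -0.001 0 0 0 0" --pt "0 0 -0.001 0 0 0 0"

```text
clock: 28.7
position: [0.6819, 0.178, 0.0356]
tool_rot: [-3.142, -0.001, -3.042]
force: [-0.1, 0.8, 0.1]
grip_width: 0.0854
finger_force: 0.0
```

Emit:
play_rows --pt "0 0 -0.02 0 0 0 0" --pt "0 0 -0.08 0 0 0 0" --pt "0 0 -0.16 0 0 0 0" --pt "0 0 -0.23 0 0 0 0" --pt "0 0 -0.25 0 0 0 0" --pt "0 0 -0.25 0 0 0 0"

```text
clock: 29.3
position: [0.6829, 0.1784, 0.163]
tool_rot: [3.141, 0.002, -3.042]
force: [0.5, 0.1, -1.1]
grip_width: 0.0855
finger_force: 0.0
```

Run:
```python
from h import *
c=go([.618,.308,.13],Rt(.1)); c=go([.618,.308,.0],Rt(.1),c)
s=grab_frame('side')[:,:,::-1]; cv2.imwrite('pics/s13.png',s)
h=cv2.cvtColor(s,cv2.COLOR_BGR2HSV)
for nm,lo,hi,(x0,y0,x1,y1),z in(('blue',(100,100,50),(125,255,255),(320,175,385,225),.121),('green',(60,80,40),(90,255,255),(270,170,320,210),.082),('yellow',(20,120,60),(35,255,255),(220,150,280,200),.099)):
    m=cv2.inRange(h,lo,hi)[y0:y1,x0:x1]; n,_,st,ce=cv2.connectedComponentsWithStats(m)
    i=1+st[1:,4].argmax(); q=ce[i]+[x0,y0]; print(nm,q,st[i],plane('side',*q,z))
```

```text
[0.1036, 0.2708, 0.0661, 0.0003, 0.0009, -0.0003] mm [ 51.8 135.4  33. ]
[0.0, 0.0, 0.26, 0.0, 0.0, 0.0] mm [  0.   0. 130.]
blue [361.93901036 191.28423475] [ 20   0  45  35 869] [0.71237356 0.20469089 0.121     ]
green [295.34108527 184.8372093 ] [ 18  10  15  11 129] [0.61713748 0.31176017 0.082     ]
yellow [247.6961326  178.08839779] [ 20  22  17  13 181] [0.52211681 0.32847788 0.099     ]
```

Run:
```python
from h import *
print(observe()['qpos'].round(2))
c=go([.6175,.308,.12],Rt(.5)); c=go([.6175,.308,-.005],Rt(.5),c)
```

```text
[-0.04  0.73 -0.52  1.38  0.37  1.13  1.06]
[0.1028, 0.2716, 0.0823, 0.0001, -0.0003, -0.1913] mm [ 51.4 135.8  41.1]
[0.0, 0.0, 0.25, 0.0, 0.0, 0.0] mm [  0.   0. 125.]
```

Emit:
play_rows --pt "0.02 0.06 0 0 0 -0.05 0" --pt "0.05 0.14 0 0 0 -0.1 0" --pt "0.08 0.21 0.02 0 0 -0.15 0" --pt "0.1 0.26 0.05 0 0 -0.191 0" --pt "0.103 0.272 0.08 0 0 -0.191 0" --pt "0.103 0.272 0.082 0 0 -0.191 0" --pt "0.103 0.272 0.082 0 0 -0.191 0"

```text
clock: 30.05
position: [0.6177, 0.3067, 0.1186]
tool_rot: [-3.141, -0.003, -2.644]
force: [0.7, -0.7, -0.0]
grip_width: 0.0855
finger_force: 0.0
```

Run:
```python
from h import *
c=go([.6175,.308,-.005],Rt(.5))
```

```text
[-0.0016, 0.0027, 0.2473, -0.0001, -0.0014, -0.0012] mm [ -0.8   1.3 123.6]
```

Emit:
play_rows --pt "-0.001 0.002 0.05 0 0 0 0" --pt "-0.001 0.002 0.11 0 0 0 0" --pt "-0.001 0.002 0.17 0 0 0 0" --pt "-0.001 0.002 0.22 0 0 0 0" --pt "-0.001 0.002 0.242 0 0 0 0" --pt "-0.001 0.002 0.247 0 0 0 0" --pt "-0.001 0.002 0.247 0 0 0 0"

```text
clock: 30.75
position: [0.6178, 0.3091, -0.0029]
tool_rot: [3.141, -0.0, -2.643]
force: [0.3, 0.1, 0.3]
grip_width: 0.0853
finger_force: 0.0
```

Emit:
play_rows --pt "0 0 0 0 0 0 0.2" --pt "0 0 0 0 0 0 0.3" --pt "0 0 0 0 0 0 0.4" --pt "0 0 0 0 0 0 0.5" --pt "0 0 0 0 0 0 0.6" --pt "0 0 0 0 0 0 0.62" --newtons 25

```text
clock: 31.35
position: [0.6177, 0.3093, -0.0028]
tool_rot: [-3.141, -0.0, -2.642]
force: [-0.8, -3.1, 7.5]
grip_width: 0.0472
finger_force: 24.6
```

Emit:
play_rows --pt "0 0 -0.004 0 0 0 0.62" --pt "0 0 -0.012 0 0 0 0.62" --pt "0 0 -0.03 0 0 0 0.62" --pt "0 0 -0.06 0 0 0 0.62" --pt "0 0 -0.1 0 0 0 0.62" --pt "0 0 -0.15 0 0 0 0.62" --pt "0 0 -0.2 0 0 0 0.62" --pt "0 0 -0.25 0 0 0 0.62" --pt "0 0 -0.26 0 0 0 0.62" --pt "0 0 -0.26 0 0 0 0.62"

```text
clock: 32.35
position: [0.6177, 0.3096, 0.1276]
tool_rot: [3.141, 0.001, -2.642]
force: [0.4, 0.9, -2.9]
grip_width: 0.047
finger_force: 25.8
```

Run:
```python
from h import *
o=observe();P=o['position'];print(P,o['force'])
c=go([.4840,.232,P[2]],Rt(.3))
s=grab_frame('side')[:,:,::-1]; cv2.imwrite('pics/s14.png',s)
b=(s.min(2)>90)
for k in(.04,.03,.02,.01,0,-.01):
    u,v=proj('side',P+[0,0,k]); r=np.where(b[int(round(v)),int(u)-20:int(u)+20])[0]+int(u)-20; print(k,(u,v),r[[0,-1]] if len(r) else r,len(r))
```

```text
[0.61765117 0.30956991 0.12760366] [ 0.35147472  0.88443168 -2.8577012 ]
[0.309, -0.0082, -0.0002, 0.0002, 0.0003, 0.0952] mm [ 1.545e+02 -4.100e+00 -1.000e-01]
0.04 (np.float64(298.07351495325327), np.float64(147.16823887174598)) [295 317] 14
0.03 (np.float64(297.80299915654695), np.float64(151.85911307662636)) [286 316] 18
0.02 (np.float64(297.5361293853056), np.float64(156.4867634438882)) [286 316] 31
0.01 (np.float64(297.2728324209801), np.float64(161.0524596184406)) [286 309] 24
0 (np.float64(297.0130369924599), np.float64(165.55743747566447)) [286 308] 23
-0.01 (np.float64(296.7566737117547), np.float64(170.00290023673276)) [] 0
```

Emit:
play_rows --pt "0.02 0 0 0 0 0.01 0.62" --pt "0.06 -0.002 0 0 0 0.03 0.62" --pt "0.11 -0.003 0 0 0 0.05 0.62" --pt "0.16 -0.004 0 0 0 0.07 0.62" --pt "0.21 -0.006 0 0 0 0.09 0.62" --pt "0.26 -0.007 0 0 0 0.095 0.62" --pt "0.295 -0.009 0 0 0 0.095 0.62" --pt "0.309 -0.009 0 0 0 0.095 0.62" --pt "0.309 -0.009 0 0 0 0.095 0.62" --pt "0.309 -0.009 0 0 0 0.095 0.62"

```text
clock: 33.4
position: [0.4843, 0.2318, 0.1262]
tool_rot: [3.141, -0.001, -2.841]
force: [-0.5, 0.3, -2.2]
grip_width: 0.0469
finger_force: 25.8
```

Run:
```python
from h import *
c=go([.4842,.2315,.012],Rt(.3))
```

```text
[-0.0, -0.0007, 0.2284, 0.0003, -0.0006, 0.0003] mm [ -0.   -0.3 114.2]
```

Emit:
play_rows --pt "0 0 0.03 0 0 0 0.62" --pt "0 0 0.08 0 0 0 0.62" --pt "0 0 0.13 0 0 0 0.62" --pt "0 0 0.18 0 0 0 0.62" --pt "0 0 0.215 0 0 0 0.62" --pt "0 0 0.228 0 0 0 0.62" --pt "0 0 0.228 0 0 0 0.62"

```text
clock: 34.1
position: [0.483, 0.2315, 0.0112]
tool_rot: [3.141, -0.003, -2.841]
force: [-0.1, -0.9, -2.0]
grip_width: 0.047
finger_force: 26.0
```

Emit:
play_rows --pt "0 0 0.006 0 0 0 0.62" --pt "0 0 0.014 0 0 0 0.62" --pt "0 0 0.014 0 0 0 0.62"

```text
clock: 34.4
position: [0.4837, 0.2314, 0.0055]
tool_rot: [3.141, -0.001, -2.841]
force: [0.1, 0.1, -2.2]
grip_width: 0.0471
finger_force: 26.0
```

Emit:
play_rows --pt "0 0 0.002 0 0 0 0.62" --pt "0 0 0.004 0 0 0 0.62" --pt "0 0 0.004 0 0 0 0.62"

```text
clock: 34.7
position: [0.4837, 0.2314, 0.0035]
tool_rot: [3.141, -0.001, -2.841]
force: [0.1, -0.7, -1.1]
grip_width: 0.0471
finger_force: 26.0
```

Emit:
play_rows --pt "0 0 0.002 0 0 0 0.62" --pt "0 0 0.004 0 0 0 0.62" --pt "0 0 0.004 0 0 0 0.62"

```text
clock: 35.0
position: [0.4837, 0.2317, 0.0014]
tool_rot: [3.141, -0.001, -2.841]
force: [0.6, 1.2, -1.3]
grip_width: 0.0473
finger_force: 26.0
```

Emit:
play_rows --pt "0 0 0.001 0 0 0 0.62" --pt "0 0 0.001 0 0 0 0.62"

```text
clock: 35.2
position: [0.4838, 0.2317, 0.0012]
tool_rot: [3.141, -0.001, -2.841]
force: [-0.4, 1.1, 3.8]
grip_width: 0.0472
finger_force: 26.7
```

Contact is at the tray floor (expected 0.0012). Releasing.

Emit:
play_rows --pt "0 0 -0.001 0 0 0 0.5" --pt "0 0 -0.001 0 0 0 0.35" --pt "0 0 -0.001 0 0 0 0.2" --pt "0 0 -0.001 0 0 0 0.1" --pt "0 0 -0.001 0 0 0 0.05"

```text
clock: 35.7
position: [0.4836, 0.2314, 0.0014]
tool_rot: [3.141, -0.001, -2.841]
force: [-0.3, -1.1, 0.4]
grip_width: 0.0812
finger_force: 0.0
```

Emit:
play_rows --pt "0 0 -0.02 0 0 0 0.05" --pt "0 0 -0.08 0 0 0 0.05" --pt "0 0 -0.16 0 0 0 0.05" --pt "0 0 -0.25 0 0 0 0.05" --pt "0 0 -0.34 0 0 0 0.05" --pt "0 0 -0.4 0 0 0 0.05" --pt "0 0 -0.4 0 0 0 0.05"

```text
clock: 36.4
position: [0.4852, 0.2325, 0.2061]
tool_rot: [3.141, 0.005, -2.841]
force: [1.2, -0.1, 0.6]
grip_width: 0.0813
finger_force: 0.0
```

Run:
```python
from h import *
c=go([.25,.57,.25],Rt(.3))
```

```text
[0.2492, 0.7842, -0.0883, 0.0004, 0.0024, 0.0002] mm [124.6 392.1 -44.1]
```

Emit:
play_rows --pt "0.025 0.08 -0.05 0 0 0 0.05" --pt "0.05 0.16 -0.088 0 0 0 0.05" --pt "0.08 0.25 -0.088 0 0 0 0.05" --pt "0.11 0.34 -0.088 0 0 0 0.05" --pt "0.14 0.43 -0.088 0 0 0 0.05" --pt "0.17 0.52 -0.088 0 0 0 0.05" --pt "0.2 0.61 -0.088 0 0 0 0.05" --pt "0.22 0.7 -0.088 0 0 0 0.05" --pt "0.25 0.78 -0.088 0 0 0 0.05" --pt "0.25 0.78 -0.088 0 0 0 0.05"

```text
clock: 37.4
position: [0.2433, 0.5704, 0.2455]
tool_rot: [3.139, -0.004, -2.834]
force: [-0.1, -1.1, -0.9]
grip_width: 0.0811
finger_force: 0.0
```

Run:
```python
from h import *
s=grab_frame('side')[:,:,::-1];t=grab_frame('top')[:,:,::-1]
a=cv2.resize(s[150:335,200:400],None,fx=2.2,fy=2.2,interpolation=2);b=cv2.resize(t[110:300,200:400],None,fx=1.8,fy=1.8,interpolation=2)
H=max(a.shape[0],b.shape[0]); f=lambda i:cv2.copyMakeBorder(i,0,H-i.shape[0],0,0,0)
o=np.hstack([f(a),f(b)]); print(o.shape); cv2.imwrite('pics/end.png',o)
```

```text
(407, 800, 3)
```

View pics/end.png

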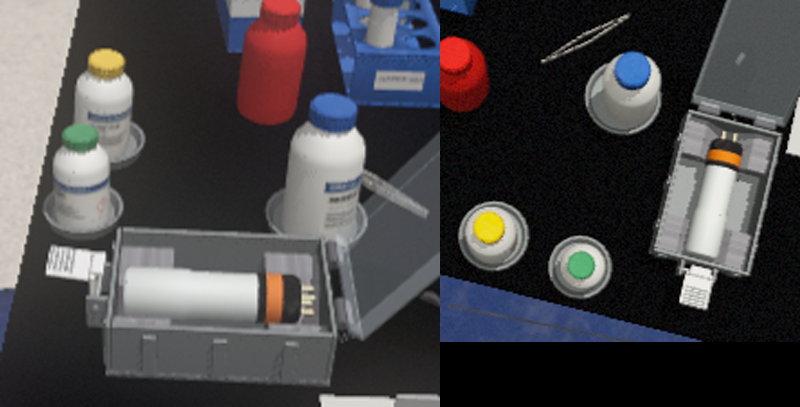

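The final picture shows the lamp in the groove with the lid wide open, and all three bottles upright in their own trays: yellow (103,120), green (80,185) and blue (330,190). Handing in.

```bash
python3 -c "
from workcell import *
print(job_done())"
```

```text
the job is handed in; nothing more can be done
None
```

The job is handed in at about 37 s of the 99 s: the lid is open, the lamp lies in the foam groove, and each white bottle stands upright in the tray of its size. No verdict came back from the hand-in, so this rests on the final side and top pictures.

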